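Dock the handheld terminal

ROBOT

A 7-joint arm with a two-finger parallel gripper is mounted at the origin on the work surface. World frame = base frame: x ahead of the robot, y to its left, z up, the work surface at z = 0. Lengths are in m, angles in rad, forces in N, time in s.
With the tool pointing down it reaches from about 0.4 to 0.875 m from the base axis. Payload 6.5 kg.
Tool frame: the origin (TCP) lies midway between the tips of the shut fingers; the grasp point (between the pads) lies 19 mm behind it; z points along the fingers, y is the line along which they close (so a half turn about z gives the same grasp; the last joint's range is limited). The gripper opens to 85 mm and grips with 20 to 120 N. Pads are 22 mm wide; open, the fingers measure 114 mm over their backs; the gripper's body (76 mm by 85 mm) begins 54 mm behind the grasp point. The pads swing forward as they close: fully open they stand 13 mm farther back than shut.
Start: joints at [1.255, 0.536, -0.004, 1.538, 0.003, 1.067, -0.071], TCP at [0.161, -0.63, 0.231] pointing down, gripper open.
Joint ranges: [-2.7, 2.7], [-0.37, 2.16], [-1.27, 1.26], [0.24, 2.4], [-1.31, 4.45], [0.19, 1.91], [-2.76, 2.76]. Speed limits (rad/s): [2.39, 2.39, 3.14, 3.14, 3.14, 3.14, 3.14].

INTERFACE

Orientations are given as a unit quaternion [w, x, y, z].
In Python, from rig import * gives the robot as it stands.
- The arm moves only by the tool step_arm, never from a script. Its argument "targets" is a list of rows, each an object with "slide": the shift along the tool's x, y, z in units of 60 mm (1.0 is 60 mm), a list of three; "rotation": the turn, a rotation vector about the tool's x, y, z in rad, a list of three. In form: [{"slide": [dx, dy, dz], "rotation": [wx, wy, wz]}, ...]. A call has 1 to 8 rows; each row shifts and turns the commanded pose from where the row before left it, along the tool's axes as they then stand; what a row does not reach is not made up. A row lasts 1/8 s, in which the tool goes at most 62.5 mm and 10.7 degrees, less where a joint would pass 70% of its speed; a pose out of reach is approached as far as the arm can. A call is refused whole if a number of a shift passes 1 or a number of a turn 0.188, either way. A call with a gripper value outside its range is refused whole. "claw" is the gripper's target within -1 to 1 (shut at 1, half-way at 0, fully open at -1), set as the call begins (left out, the last holds). The fingers move at their own pace and stop on an object; the grip force is fixed at half the most. Time passes only in rows, so rows that do not move let the fingers close. It gives the time, the measured TCP pose, the force, the opening and the grip force at its end, in the units of the state.
- read_state(): the state, without advancing time (a new reading comes with each control period).
- grab_frame(name): name is "scene" or "top"; returns a dict with "pixels" (400x640x3 uint8, red, green, blue), "depth" (400x640 float32, m along the optical axis (not along the pixel's ray), 0 where there is no reading), "mtx" (3x3 intrinsics, pixels), "R" (3x3) and "t" (3): a world point X has camera coordinates R X + t. Camera axes: x right, y down, z forward; pixel columns grow to the right and rows downward; lengths in m; the calibration is good to about 2 mm. A picture is of the moment at which its call begins.
- hand_in(): hands the job in; it is judged then, once.
The state is a dict: "time_s": time; "joints": joint angles; "qvel": joint speeds; "joint_torque": joint torques, N m; "position": TCP position; "tcp_rot": TCP orientation; "contact_force": force on the tool from outside, world axes, zero at the start; "moment": the same for the moment, N m; "finger_gap": opening from 0.0 (shut) to 1.0 (fully open); "grip_force": force on a finger pad.
Only numpy, scipy, OpenCV 4.12 (cv2) and the standard library are available. Lean on these libraries where they do the work, as an engineer would, in place of code of your own. Each camera call takes 0.05 s, during which the arm holds its last target. There are 200 camera calls.

TASK

Take the handheld operator terminal off its rubber rest and set it gently in the sloped cradle of the desk dock, screen outwards, keypad end down against the lip and centred. Let go of it, then push the dock's clamp handle down until the clamp is fully shut. The terminal has a glass front and a thin case: squeeze it with a grip of no more than 40 N, do not drop or press it into the dock, and leave the other things on the desk where they are.

Things in the scene. Friction and masses are not known exactly. Their poses are not given: they have to be found in the camera images.
- panel_center (a point): Centre (half-way up) of the handheld operator terminal: a grey slab 150 long (its x), 62 wide (y), 24 thick (z), 0.25 to 0.46 kg. Black front with the screen over its +x two thirds and eight white keys at the -x (keypad) end; z points out of the screen. It starts level, screen up, on the rubber rest, this point 42 above the table; its long sides overhang the rest by 9, so fingers can take its width from above.
- cradle_seat (a point): Where the terminal's centre belongs when docked, with the docked terminal's axes: x points up the slope (35 deg above level), y level across it, z square to it, outwards. The cradle's rest face is at z = -12, 46 wide (fingers can straddle it), from x = -84 to +106. Its lip, 56 wide, has its face at x = -76 (1 of play) and rises 12 above the rest face.
- clamp (a joint): Opening of the clamp, rad: 0 = fully shut, at its stop; 1.5 = most open; starts at 1.3 to 1.45. Its shaft carries a retaining finger at the middle (38 long, 8 thick) and a handle with a knob beside the cradle. Shut, both lie along the slope, the finger 3 above the terminal's upper end; open, the finger stands 7 or more beyond that end. Friction holds it; some 2 N at the knob moves it.
- clamp_knob (a point): Centre of the black ball knob, 24 across, at the end of the clamp's handle (a round bar 12 thick), 80 from the shaft. From open to shut it travels almost straight down, by some 95, so it can be pushed down from above.
- clamp_hinge (a point): Point of the clamp's shaft in line with the handle, fixed, at x = +96, y = +92, z = +19 of the frame cradle_seat and with its axes. The knob's centre is at this point + 80 * (-cos a, 0, sin a) in these axes, a being the joint value. Two cheeks carry the shaft (cradle x +87 to +105, y within 21, up to z = +25).
- panel_keys (a point): A point in the middle of the terminal's keypad end, 60 from panel_center along its -x; docked, it is the lower end.
- panel: The same terminal, with the same axes; this origin is the centre of its underside, 12 below panel_center. Rigid, smooth plastic.
- dock: The desk dock, fixed and rigid, with cradle and clamp: a grey base plate 200 x 130 x 12 and an aluminium cradle whose slope faces away from the robot, within some 17 deg. Origin on the table, under the middle of the cradle's rest face (which is 85 above it there); x level, towards the dock's upper end; y as the cradle's.
- rest: The black rubber rest under the terminal, fixed, 140 x 44 x 30 high; origin at the centre of its underside, x along it. The terminal starts along it, up to 10 off its middle.
- mouse: Bystander to leave alone: black computer mouse, 96 x 62 x 35 high.
- phone: Bystander to leave alone: flat black smartphone lying down, 150 x 73 x 9.
- mug: Bystander to leave alone: white mug, 80 across and 90 high.
- driver: Bystander to leave alone: screwdriver lying down, 190 long.
- module: Bystander to leave alone: dark grey box-shaped I/O module with a white strip on top, 100 x 45 x 55 high.
- flask: Bystander to leave alone: steel drinking flask, 72 across and 220 high.

How it is judged:
On the way, in this order (a step that is already met when the one before it is completed fails the run):
1. the terminal sits in the cradle against the lip, let go, with the clamp still open (x of panel_center in the frame of cradle_seat between -0.008 and 0.008 m and y of panel_center in the frame of cradle_seat between -0.012 and 0.012 m and z of panel_center in the frame of cradle_seat between -0.005 and 0.005 m and angle between the x axis of panel_center and the x axis of cradle_seat, either way round below 0.1 rad and angle between the z axis of panel_center and the z axis of cradle_seat, either way round below 0.08 rad and angle between panel_center's own z axis and vertical below 1 rad and x of panel_keys in the frame of cradle_seat below 0 m and contact force between the fingers and panel below 0.1 N and value of joint clamp above 0.8 rad and linear speed of panel below 0.02 m/s), for 0.2 s.
2. the clamp is pushed fully shut (value of joint clamp below 0.12 rad), for 0.2 s.
At the end, for the whole second after the job is handed in: The terminal lies at rest in the cradle, screen outwards and keypad end down: its centre within 8 mm along the slope, 12 mm across and 5 mm in height of the docked place, turned less than about 5 deg from it; and the clamp is shut (under 0.12 rad) (x of panel_center in the frame of cradle_seat between -0.008 and 0.008 m and y of panel_center in the frame of cradle_seat between -0.012 and 0.012 m and z of panel_center in the frame of cradle_seat between -0.005 and 0.005 m and angle between the x axis of panel_center and the x axis of cradle_seat, either way round below 0.1 rad and angle between the z axis of panel_center and the z axis of cradle_seat, either way round below 0.08 rad and angle between panel_center's own z axis and vertical below 1 rad and x of panel_keys in the frame of cradle_seat below 0 m and value of joint clamp below 0.12 rad and linear speed of panel below 0.01 m/s and angular speed of panel below 0.1 rad/s); the robot touches nothing.
It fails at once if the terminal is squeezed with more than 55 N a finger (110 N over both) (contact force between the fingers and panel above 110 N).
It fails at once if the gripped terminal is knocked or pressed against the dock (clamp included) with more than 25 N (contact force between panel and dock above 25 N and contact force between the fingers and panel above 1 N).
It fails at once if the terminal is struck against the dock (clamp included) with more than 70 N (contact force between panel and dock above 70 N).
It fails at once if the terminal is dropped (moves at over 0.35 m/s while nothing grips it) (contact force between the fingers and panel below 0.1 N and linear speed of panel above 0.35 m/s).
It fails at once if a bystander is moved more than 25 mm (distance of any of mouse, phone, mug, driver, module, flask from where it was at the start of the episode above 0.025 m).
It also fails if it takes over 70 s, if anything falls off the work surface, if the arm or the gripper's body presses on something with over 40 N, if the wrist force passes 120 N, or if a joint passes its speed limit or range.

## Working session

There is one attempt and no reset: what is moved stays moved. The work goes in short steps, Python scripts to look and compute and a tool call to move; the robot and the scene stay as the last step left them, time stands still between calls to the robot, and variables do not carry over. Pictures are saved under pics/ and viewed, at most 10 in all, crops included, and the job is handed in when it is done.

Besides the shell and the picture viewer there is one more tool, called after ">>>" as name([rows], argument=value, ...), one row to a line, values as JSON. step_arm: Moves the arm, as the interface text tells. Its arguments: {"type":"object","properties":{"targets":{"type":"array"},"claw":{"type":"number"}},"required":["targets"]}

```bash
mkdir -p pics; python3 - <<'E'
from rig import *
import cv2,numpy as np
print(read_state())
for n in("scene","top"):
    f=grab_frame(n); cv2.imwrite(f"pics/{n}0.png",f["pixels"][:,:,::-1]); np.savez(f"{n}0.npz",**f); print(n,f["mtx"],f["R"],f["t"])
E
```

```text
{'time_s': 0.0, 'joints': array([ 1.25476841,  0.53719066, -0.00439515,  1.53885935,  0.00258606,
        1.0672898 , -0.07114439]), 'qvel': array([ 6.02683075e-05, -1.85880493e-04,  9.47308005e-04,  7.82623504e-06,
       -2.17882803e-05,  6.66116467e-04, -1.25478797e-03]), 'joint_torque': array([ 1.02834526e-04, -5.83414435e+01,  1.04812123e+00, -2.59112585e+01,
        1.21948990e-02,  9.51982947e-03, -4.51392089e-05]), 'position': array([ 0.16051033, -0.62922561,  0.23040299]), 'tcp_rot': array([-8.52715226e-04,  9.92202818e-01,  1.24630695e-01, -1.76451905e-04]), 'contact_force': array([ 0.43286858, -0.14498779,  0.0602886 ]), 'moment': array([ 0.00225848, -0.01919257, -0.03604263]), 'grip_force': 0.0, 'finger_gap': 0.9962030094925564}
scene [[474.92271618   0.         317.02224994]
 [  0.         474.92271618 198.58199939]
 [  0.           0.           1.        ]] [[ 0.71264233  0.70124161  0.02002783]
 [ 0.39152116 -0.37387303 -0.84079138]
 [-0.58211004  0.60702484 -0.54098867]] [-0.37731146 -0.11514728  1.64436592]
top [[490.02182373   0.         305.73169459]
 [  0.         490.02182373 197.50002129]
 [  0.           0.           1.        ]] [[ 0.025886   -0.99959138  0.01212395]
 [-0.99862713 -0.0264097  -0.04523699]
 [ 0.0455387  -0.0109363  -0.99890271]] [-0.01609221  0.53304512  1.644795  ]
```

View pics/scene0.png

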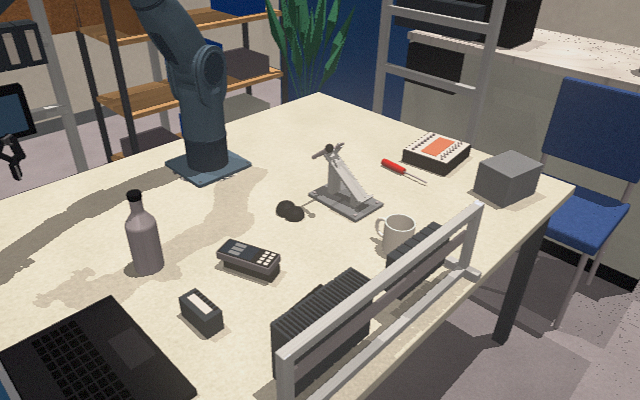

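View pics/top0.png

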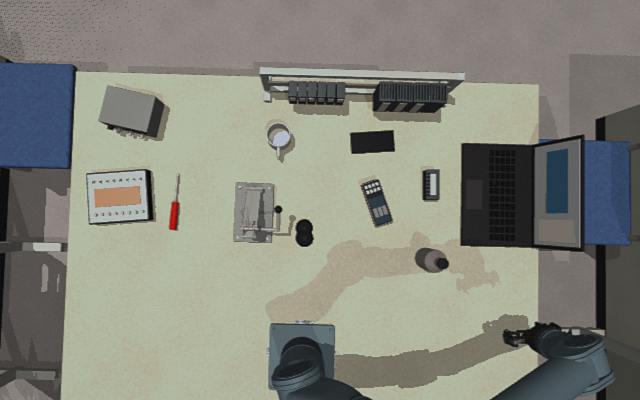

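The terminal is at top px (377,203) with its keys towards +x. The dock is at (255,212), its slope faces +x, and the knob is near (278,209). The mouse is at (304,232), beside the handle. Next I'll take point-cloud measurements.

```bash
cat > h.py <<'E'
import numpy as np,cv2
def cloud(f):
    d=f["depth"]; v,u=np.indices(d.shape); K=f["mtx"]
    c=np.stack([(u-K[0,2])/K[0,0]*d,(v-K[1,2])/K[1,1]*d,d],-1)
    w=(c-f["t"])@f["R"]; w[d==0]=np.nan; return w
E
python3 - <<'E'
from h import *
f=dict(np.load("top0.npz")); w=cloud(f); P=f["pixels"]
# table check
print("table z",np.nanmedian(w[250:300,200:260,2]))
def rect(m,n):
    p=w[m][:,:2].astype(np.float32); r=cv2.minAreaRect(p); print(n,m.sum(),r,"zmed",np.median(w[m][:,2]))
U=np.zeros(w.shape[:2],bool)
def box(u0,u1,v0,v1): m=U.copy(); m[v0:v1,u0:u1]=1; return m
t=box(350,405,170,240)&(w[...,2]>.045)&(w[...,2]<.065); rect(t,"panel")
g=P.astype(int).sum(2); k=t&(g>420); print("keys",k.sum(),w[k].mean(0))
rect(box(220,285,170,250)&(w[...,2]>.006)&(w[...,2]<.020),"base")
for n,b in dict(mug=(255,300,115,165),phone=(345,400,125,160),module=(415,445,160,210),flask=(410,455,240,275),mouse=(292,318,215,250)).items():
    m=box(*b)&(w[...,2]>.006); print(n,np.nanmedian(w[m],0),w[m].min(0),w[m].max(0))
s=dict(np.load("scene0.npz")); ws=cloud(s)
pts=[]
for n,W in(("top",w),("scene",ws)):
    q=W.reshape(-1,3); b=q[np.nan_to_num(((q[:,0]>.25)&(q[:,0]<.65)&(q[:,1]>-.02)&(q[:,1]<.25)&(q[:,2]>.03)))]
    print(n,len(b),b.min(0),b.max(0)); pts.append(b)
np.savez("dockpts.npz",top=pts[0],scene=pts[1])
crop=np.hstack([cv2.resize(P[165:255,215:325],None,fx=3.6,fy=3.6,interpolation=2),cv2.resize(s["pixels"][130:230,270:390],None,fx=3.24,fy=3.24,interpolation=2)[:324]])
cv2.imwrite("pics/crop.png",crop[:,:,::-1]);print(crop.shape)
E
```

```text
table z -0.0014234124113610199
panel 826 ((0.5217050313949585, -0.23669326305389404), (0.14903035759925842, 0.06345223635435104), 20.955150604248047) zmed 0.05269535943200422
keys 49 [ 0.56897042 -0.21885853  0.0529109 ]
base 1354 ((0.4880417585372925, 0.17935803532600403), (0.26676568388938904, 0.2146501988172531), 2.444995880126953) zmed 0.01096164951313686
mug [0.73330868 0.09543979 0.04845694] [0.64381116 0.02400667 0.00601707] [0.81418794 0.1747495  0.09550705]
phone [ 0.73047173 -0.22369946  0.00944183] [ 0.66859368 -0.31597746  0.00600217] [ 0.78833599 -0.13067896  0.02003112]
module [ 0.58707145 -0.41396179  0.05246342] [ 0.50777857 -0.47227611  0.0060365 ] [ 0.67280797 -0.3720116   0.06324153]
flask [ 0.34524476 -0.39479339  0.14305125] [ 0.29742353 -0.50888446  0.00600206] [ 0.40195391 -0.35964015  0.22546645]
mouse [0.41412431 0.00146521 0.02494851] [ 0.36597503 -0.04373156  0.00600542] [0.47432965 0.03853139 0.04118909]
top 1054 [ 0.37788816 -0.01652622  0.03001315] [0.56472828 0.2008662  0.2317694 ]
scene 1343 [ 0.38249152 -0.01904922  0.03000685] [0.56705531 0.20458004 0.23106845]
(324, 785, 3)
```

View pics/crop.png

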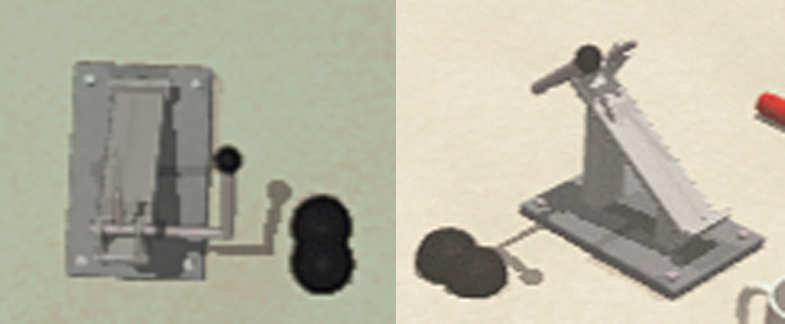

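The crop shows the open clamp with its knob high at crop px (228,160), and the finger standing clear of the upper end. Now I'll fit the cradle frame.

```bash
cat > fit.py <<'E'
from h import *
from scipy.optimize import least_squares
z=np.load("dockpts.npz"); q=np.vstack([z["top"],z["scene"]])
s35,c35=np.sin(np.radians(35)),np.cos(np.radians(35))
def frame(yaw):  # yaw: direction the slope faces (world)
    d=np.array([np.cos(yaw),np.sin(yaw),0]); up=np.array([0,0,1.])
    x=-c35*d+s35*up; zc=s35*d+c35*up; return np.stack([x,np.cross(zc,x),zc],1)
E
python3 - <<'E'
from fit import *
for name in("top","scene"):
    q=z[name]; q=q[(q[:,0]>.40)&(q[:,1]>.11)&(q[:,2]>.04)]
    # RANSAC plane with free normal near slope
    rng=np.random.default_rng(0);best=(0,)
    for _ in range(4000):
        a=q[rng.choice(len(q),3,False)];n=np.cross(a[1]-a[0],a[2]-a[0]);l=np.linalg.norm(n)
        if l<1e-5: continue
        n/=l; n*=np.sign(n[2]) or 1
        if abs(n[2]-c35)>.06 or n[0]<.3: continue
        i=abs((q-a[0])@n)<.003
        if i.sum()>best[0]: best=(i.sum(),i)
    p=q[best[1]];c=p.mean(0);n=np.linalg.svd(p-c)[2][2];n*=np.sign(n[2])
    yaw=np.arctan2(n[1],n[0]);print(name,len(p),"n",n,"tilt",np.degrees(np.arccos(n[2])),"yaw",np.degrees(yaw),"c",c)
    F=frame(yaw)
    l=(p-c)@F; r=cv2.minAreaRect(l[:,:2].astype(np.float32)); print("rect in plane",r,"pct x",np.percentile(l[:,0],[0,1,99,100]),"y",np.percentile(l[:,1],[0,2,98,100]))
    print("rect centre world",c+F[:,:2]@np.array(r[0]), "z std",l[:,2].std())
t=dict(np.load("top0.npz"));s=dict(np.load("scene0.npz"))
# knob: dark pixels, high
for f in(t,s):
    w=cloud(f);g=f["pixels"].astype(int).sum(2)
    m=(g<200)&(w[...,2]>.12)&(w[...,0]>.3)&(w[...,0]<.6)&(w[...,1]>0)&(w[...,1]<.2);print("knob",m.sum(),np.median(w[m],0) if m.any() else "",w[m].max(0) if m.any() else "", np.argwhere(m).mean(0))
E
```

```text
top 400 n [ 0.5652835  -0.00886637  0.82484905] tilt 34.42680983852377 yaw -0.8986001704580108 c [0.48182359 0.17290989 0.08889521]
rect in plane ((0.0052524134516716, -0.001301489770412445), (0.18575558066368103, 0.05303396284580231), 0.5011782646179199) pct x [-0.08770858 -0.08643874  0.0975123   0.09815588] y [-0.02862149 -0.02312009  0.02147065  0.02441512]
rect centre world [0.47754201 0.1742787  0.09190787] z std 0.0016979734498125765
scene 540 n [0.57439823 0.02759395 0.81811078] tilt 35.10388005096452 yaw 2.750360892496318 c [0.48275314 0.17411326 0.09015979]
rect in plane ((0.00035312026739120483, 0.0009868443012237549), (0.05601877346634865, 0.18237563967704773), 87.13121032714844) pct x [-0.0893186  -0.08155302  0.08729948  0.09248852] y [-0.02897394 -0.02523303  0.0245425   0.03352499]
rect centre world [0.48251156 0.17311367 0.09036234] z std 0.0015695155487186999
knob 48 [0.48725065 0.08366061 0.22395744] [0.49652149 0.18790119 0.2317694 ] [211.5    274.9375]
knob 27 [0.4922116  0.07674624 0.22191797] [0.50059858 0.08537716 0.22960559] [147.81481481 328.88888889]
```

```bash
python3 - <<'E'
from fit import *
t=dict(np.load("top0.npz"));s=dict(np.load("scene0.npz"))
# base plate edges, top image: plate colour/height
w=cloud(t)
m=np.nan_to_num((w[...,2]>.005)&(w[...,2]<.30)&(w[...,1]>.0)&(w[...,0]>.36)&(w[...,0]<.62)&(w[...,1]<.26)).astype(np.uint8)
n,L,st,c=cv2.connectedComponentsWithStats(m)
i=L[212,255];print("comp",st[i])
b=(L==i)&(w[...,2]<.016)&(w[...,2]>.008)
p=w[b]
# edges: per y-bin far x; per x-bin left/right y
def line(k,o,sgn,lo,hi):
    a=[]
    for v in np.arange(lo,hi,.004):
        qq=p[abs(p[:,k]-v)<.003]
        if len(qq)>3: a.append((v,(sgn*qq[:,o]).max()*sgn))
    a=np.array(a); f=np.polyfit(a[:,0],a[:,1],1); r=a[:,1]-np.polyval(f,a[:,0]); a=a[abs(r)<.004]; f=np.polyfit(a[:,0],a[:,1],1); return np.degrees(np.arctan(f[0])),np.polyval(f,(lo+hi)/2),len(a)
print("far x",line(1,0,1,.13,.22)); print("near x",line(1,0,-1,.13,.22)); print("left y",line(0,1,1,.42,.55)); print("right y",line(0,1,-1,.45,.55))
for name in("top","scene"):
  q=z[name]
  for yaw in np.radians([-6,-3,0,3]):
    F=frame(yaw); l=(q-np.array([.482,.1735,.0897]))@F
    k=(abs(l[:,2])<.004)&(l[:,0]<.06)&(abs(l[:,1])<.035); a=[]
    for v in np.arange(-.06,.05,.006):
        y=l[k&(abs(l[:,0]-v)<.004),1]
        if len(y)>4:a.append((v,y.min(),y.max()))
    a=np.array(a); print(name,np.degrees(yaw),"edge slopes deg",[round(float(np.degrees(np.polyfit(a[:,0],a[:,j],1)[0])),2) for j in(1,2)],"mean edges",a[:,1:].mean(0),"z slope/y",np.polyfit(l[k,1],l[k,2],1))
  F=frame(0); l=(q-np.array([.482,.1735,.0897]))@F
  k=(l[:,2]>.006)&(l[:,2]<.016)&(l[:,0]<-.04)&(abs(l[:,1])<.04); print("lip",np.round(l[k][np.argsort(l[k][:,0])]*1000)[::3].tolist(),l[k].mean(0))
  k=(l[:,2]>.02)&(l[:,0]>.05)&(abs(l[:,1])<.15); print("upper",np.round(l[k]*1000)[::6].tolist())
E
```

```text
comp [ 232  182   50   62 2327]
far x (np.float64(1.2925203132699519), np.float64(0.5762246653492863), 23)
near x (np.float64(1.4330205847715904), np.float64(0.3817402228606589), 22)
left y (np.float64(-1.05078649282882), np.float64(0.23686129791040497), 32)
right y (np.float64(-0.5528794481816911), np.float64(0.10993880695350168), 24)
top -6.000000000000001 edge slopes deg [4.18, 4.28] mean edges [-0.02190001  0.02092148] z slope/y [ 0.02110629 -0.000434  ]
top -3.0000000000000004 edge slopes deg [1.93, 1.73] mean edges [-0.02171895  0.02111147] z slope/y [ 0.01392106 -0.00041914]
top 0.0 edge slopes deg [-0.35, -0.4] mean edges [-0.02209758  0.02140697] z slope/y [ 0.00496461 -0.00042025]
top 3.0000000000000004 edge slopes deg [-3.07, -2.89] mean edges [-0.02203761  0.02166463] z slope/y [-0.00949639 -0.00044536]
lip [[-95.0, -27.0, 9.0], [-91.0, -7.0, 9.0], [-91.0, -14.0, 9.0], [-90.0, 3.0, 10.0], [-90.0, -3.0, 11.0], [-88.0, -23.0, 6.0], [-88.0, -0.0, 8.0], [-87.0, -17.0, 8.0], [-86.0, -26.0, 9.0], [-86.0, 4.0, 11.0], [-85.0, -3.0, 11.0], [-84.0, -3.0, 7.0], [-84.0, -6.0, 8.0], [
[... 1940 characters left out ...]
4748  0.01111039]
upper [[93.0, -13.0, 46.0], [85.0, -4.0, 57.0], [77.0, 93.0, 116.0], [86.0, -3.0, 52.0], [77.0, 93.0, 111.0], [91.0, -4.0, 38.0], [85.0, -29.0, 32.0], [67.0, 92.0, 120.0], [85.0, 1.0, 44.0], [73.0, 102.0, 112.0], [64.0, 89.0, 118.0], [81.0, 1.0, 45.0], [72.0, 100.0, 108.0], [62.0, 91.0, 117.0], [85.0, -19.0, 22.0], [74.0, 96.0, 98.0], [61.0, 95.0, 116.0], [78.0, -18.0, 27.0], [67.0, 103.0, 106.0], [58.0, 90.0, 112.0], [74.0, 97.0, 87.0], [62.0, 93.0, 104.0], [83.0, 95.0, 69.0], [69.0, 94.0, 89.0], [83.0, 15.0, 23.0], [80.0, 96.0, 68.0], [84.0, 47.0, 34.0], [84.0, 93.0, 56.0], [84.0, 56.0, 35.0], [81.0, 95.0, 56.0], [86.0, 98.0, 46.0], [89.0, 96.0, 34.0], [89.0, 92.0, 27.0]]
```

```bash
cat >> fit.py <<'E'
from scipy.spatial.transform import Rotation as Ro
from rig import read_state
def tool(ang,tilt=0):  # tool x horizontal heading ang (deg), tool z down; tilt tips tool z back by tilt deg
    a,t=np.radians([ang,tilt]); d=np.array([np.cos(a),np.sin(a),0]); up=np.array([0,0,1.])
    x=np.cos(t)*d-np.sin(t)*up; zt=-np.sin(t)*d-np.cos(t)*up
    return Ro.from_matrix(np.stack([x,np.cross(zt,x),zt],1))
def plan(p,R,verbose=1):
    s=read_state(); q=s["tcp_rot"]; C=Ro.from_quat([q[1],q[2],q[3],q[0]])
    rv=(C.inv()*R).as_rotvec(); d=np.array(p)-s["position"]
    print("t",round(s["time_s"],2),"pos",np.round(s["position"],4),"rotvec",np.round(rv,3),"slide before turn",np.round(C.inv().apply(d)/.06,3),"after turn",np.round(R.inv().apply(d)/.06,3))
E
python3 - <<'E'
from fit import *
plan([.5217,-.2367,.33],tool(21))
E
```

```text
t 0.1 pos [ 0.1605 -0.6293  0.2305] rotvec [-0.002  0.    -0.117] slide before turn [ 7.45  -4.854 -1.652] after turn [ 7.965 -3.951 -1.659]
```

>>> step_arm([
  {"slide":[0,0,-0.85],"rotation":[0,0,-0.06]},
  {"slide":[0,0,-0.85],"rotation":[0,0,-0.057]},
], claw=-1)

```text
time_s: 0.35
position: [0.1605, -0.6292, 0.3336]
tcp_rot: [-0.001, 0.983, 0.183, -0.0]
contact_force: [0.3, -0.9, 0.5]
finger_gap: 1.001
grip_force: 0.0
```

>>> step_arm([
  {"slide":[0.8,-0.4,0],"rotation":[0,0,0]},
  {"slide":[0.8,-0.4,0],"rotation":[0,0,0]},
  {"slide":[0.8,-0.4,0],"rotation":[0,0,0]},
  {"slide":[0.8,-0.4,0],"rotation":[0,0,0]},
  {"slide":[0.8,-0.4,0],"rotation":[0,0,0]},
  {"slide":[0.8,-0.4,0],"rotation":[0,0,0]},
  {"slide":[0.8,-0.4,0],"rotation":[0,0,0]},
  {"slide":[0.8,-0.4,0],"rotation":[0,0,0]},
])

```text
time_s: 1.35
position: [0.451, -0.3114, 0.3331]
tcp_rot: [-0.0, 0.983, 0.182, -0.0]
contact_force: [0.4, -0.3, 0.7]
finger_gap: 1.0
grip_force: 0.0
```

>>> step_arm([
  {"slide":[0.8,-0.4,0],"rotation":[0,0,0]},
  {"slide":[0.76,-0.35,0],"rotation":[0,0,0]},
  {"slide":[0,0,0.8],"rotation":[0,0,0]},
  {"slide":[0,0,0.8],"rotation":[0,0,0]},
  {"slide":[0,0,0.8],"rotation":[0,0,0]},
  {"slide":[0,0,0],"rotation":[0,0,0]},
])

```text
time_s: 2.1
position: [0.5185, -0.2362, 0.1859]
tcp_rot: [-0.002, 0.983, 0.183, -0.003]
contact_force: [-0.3, -0.2, 0.5]
finger_gap: 1.002
grip_force: 0.0
```

```bash
python3 - <<'E'
from fit import *
from rig import grab_frame
plan([.5217,-.2367,.018],tool(21))
f=grab_frame("scene"); 
g=grab_frame("top")
a=cv2.resize(f["pixels"][150:300,190:310],None,fx=3.2,fy=3.2); b=cv2.resize(g["pixels"][140:290,320:440],None,fx=3.2,fy=3.2)
cv2.imwrite("pics/above.png",np.hstack([a,b])[:,:,::-1])
E
```

```text
t 2.1 pos [ 0.5185 -0.2362  0.1859] rotvec [-0.006  0.006  0.001] slide before turn [0.063 0.042 2.798] after turn [0.046 0.026 2.798]
```

View pics/above.png

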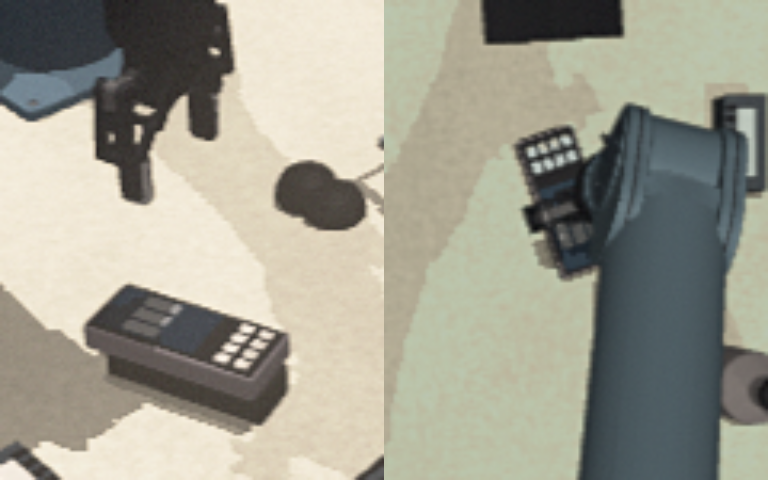

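The open fingers are above the terminal, one on each side of its width. I'll descend.

>>> step_arm([
  {"slide":[0.05,0.03,0.7],"rotation":[-0.006,0.006,0]},
  {"slide":[0,0,0.7],"rotation":[0,0,0]},
  {"slide":[0,0,0.6],"rotation":[0,0,0]},
  {"slide":[0,0,0.4],"rotation":[0,0,0]},
  {"slide":[0,0,0.4],"rotation":[0,0,0]},
  {"slide":[0,0,0],"rotation":[0,0,0]},
])

```text
time_s: 2.95
position: [0.5267, -0.2387, 0.0221]
tcp_rot: [0.003, 0.983, 0.182, 0.004]
contact_force: [-0.8, -0.9, 0.0]
finger_gap: 1.001
grip_force: 0.0
```

>>> step_arm([
  {"slide":[0,0,0],"rotation":[0,0,0]},
  {"slide":[0,0,0],"rotation":[0,0,0]},
  {"slide":[0,0,0],"rotation":[0,0,0]},
  {"slide":[0,0,0],"rotation":[0,0,0]},
], claw=-0.6)

```text
time_s: 3.45
position: [0.5261, -0.2385, 0.0217]
tcp_rot: [0.003, 0.983, 0.182, 0.004]
contact_force: [0.4, 0.2, 0.6]
finger_gap: 0.8
grip_force: 0.0
```

>>> step_arm([
  {"slide":[0,0,0],"rotation":[0,0,0]},
  {"slide":[0,0,0],"rotation":[0,0,0]},
  {"slide":[0,0,0],"rotation":[0,0,0]},
], claw=-0.5)

```text
time_s: 3.82
position: [0.5259, -0.238, 0.0212]
tcp_rot: [0.002, 0.983, 0.182, 0.003]
contact_force: [-0.1, 1.1, 0.8]
finger_gap: 0.75
grip_force: 0.7
```

>>> step_arm([
  {"slide":[0,0,0],"rotation":[0,0,0]},
  {"slide":[0,0,0],"rotation":[0,0,0]},
  {"slide":[0,0,0],"rotation":[0,0,0]},
], claw=-0.45)

```text
time_s: 4.2
position: [0.5258, -0.238, 0.0213]
tcp_rot: [0.002, 0.983, 0.182, 0.003]
contact_force: [-1.2, 2.9, 3.1]
finger_gap: 0.727
grip_force: 5.0
```

>>> step_arm([
  {"slide":[0,0,0],"rotation":[0,0,0]},
  {"slide":[0,0,0],"rotation":[0,0,0]},
  {"slide":[0,0,0],"rotation":[0,0,0]},
], claw=-0.42)

```text
time_s: 4.58
position: [0.5259, -0.2381, 0.0215]
tcp_rot: [0.002, 0.983, 0.183, 0.003]
contact_force: [-2.3, 2.9, 5.2]
finger_gap: 0.72
grip_force: 44.7
```

The grip rises steeply here, from 5 N at -0.45 to 45 N at -0.42. I'll ease it back below 40 N.

>>> step_arm([
  {"slide":[0,0,0],"rotation":[0,0,0]},
  {"slide":[0,0,0],"rotation":[0,0,0]},
  {"slide":[0,0,0],"rotation":[0,0,0]},
], claw=-0.432)

```text
time_s: 4.95
position: [0.5259, -0.2381, 0.0215]
tcp_rot: [0.002, 0.983, 0.182, 0.003]
contact_force: [-1.2, 2.7, 5.3]
finger_gap: 0.721
grip_force: 44.7
```

>>> step_arm([
  {"slide":[0,0,0],"rotation":[0,0,0]},
  {"slide":[0,0,0],"rotation":[0,0,0]},
  {"slide":[0,0,0],"rotation":[0,0,0]},
], claw=-0.445)

```text
time_s: 5.32
position: [0.5259, -0.2383, 0.0213]
tcp_rot: [0.002, 0.983, 0.182, 0.003]
contact_force: [-1.7, 3.3, 4.0]
finger_gap: 0.724
grip_force: 18.9
```

>>> step_arm([
  {"slide":[0,0,0],"rotation":[0,0,0]},
  {"slide":[0,0,0],"rotation":[0,0,0]},
  {"slide":[0,0,-0.1],"rotation":[0,0,0]},
  {"slide":[0,0,-0.2],"rotation":[0,0,0]},
  {"slide":[0,0,-0.4],"rotation":[0,0,0]},
  {"slide":[0,0,-0.6],"rotation":[0,0,0]},
  {"slide":[0,0,0],"rotation":[0,0,0]},
], claw=-0.441)

```text
time_s: 6.2
position: [0.5275, -0.2394, 0.1024]
tcp_rot: [0.004, 0.983, 0.182, 0.006]
contact_force: [0.1, -0.5, -3.5]
finger_gap: 0.728
grip_force: 18.1
```

```bash
cat >> fit.py <<'E'
YAW=-0.9; F=frame(np.radians(YAW)); SEAT=np.array([.495,.174,.095]); OFF=np.array([.0034,.003,.0207]) # tcp - panel centre, tool axes
def tcp_for(loc,off=OFF):  # panel centre at loc (m) in seat frame
    R=tool(YAW,35); return SEAT+F@np.array(loc)+R.apply(off),R
E
python3 - <<'E'
from fit import *
plan([.54,-.24,.36],tool(21)); plan([.58,.174,.36],tool(YAW)); print(tcp_for([.002,0,.1])[0])
E
```

```text
t 6.2 pos [ 0.5275 -0.2394  0.1024] rotvec [ 0.011 -0.01  -0.   ] slide before turn [ 0.235  0.129 -4.289] after turn [ 0.191  0.083 -4.293]
t 6.2 pos [ 0.5275 -0.2394  0.1024] rotvec [ 0.008 -0.012  0.382] slide before turn [ 3.328 -6.075 -4.323] after turn [ 0.766 -6.903 -4.293]
[0.54157855 0.17026792 0.15915575]
```

>>> step_arm([
  {"slide":[0.05,0,-0.6],"rotation":[0.01,-0.01,0]},
  {"slide":[0.05,0,-0.75],"rotation":[0,0,0]},
  {"slide":[0,0,-0.75],"rotation":[0,0,0.08]},
  {"slide":[0,0,-0.75],"rotation":[0,0,0.1]},
  {"slide":[0,0,-0.75],"rotation":[0,0,0.1]},
  {"slide":[0,0,-0.65],"rotation":[0,0,0.1]},
  {"slide":[0.3,-0.4,0],"rotation":[0,0,0]},
  {"slide":[0.3,-0.7,0],"rotation":[0,0,0]},
], claw=-0.438)

```text
time_s: 7.2
position: [0.5684, -0.1724, 0.3536]
tcp_rot: [-0.0, 1.0, -0.009, -0.003]
contact_force: [0.1, -0.2, -4.7]
finger_gap: 0.727
grip_force: 20.7
```

```bash
python3 - <<'E'
from fit import *
plan([.58,.174,.36],tool(YAW)); 
E
```

```text
t 7.2 pos [ 0.5684 -0.1724  0.3536] rotvec [-0.001  0.006 -0.002] slide before turn [ 0.091 -5.776 -0.103] after turn [ 0.103 -5.776 -0.107]
```

>>> step_arm([
  {"slide":[0,-0.75,0],"rotation":[0,0,0]},
  {"slide":[0,-0.8,0],"rotation":[0,0,0]},
  {"slide":[0,-0.8,0],"rotation":[0,0,0]},
  {"slide":[0,-0.8,0],"rotation":[0,0,0]},
  {"slide":[0,-0.8,0],"rotation":[0,0,0]},
  {"slide":[0,-0.8,0],"rotation":[0,0,0]},
  {"slide":[0.1,-0.5,0],"rotation":[0,0,0]},
  {"slide":[0,-0.3,0],"rotation":[0,0,0]},
])

```text
time_s: 8.2
position: [0.5786, 0.1635, 0.3538]
tcp_rot: [-0.001, 1.0, -0.006, -0.003]
contact_force: [-0.1, -0.5, -3.7]
finger_gap: 0.727
grip_force: 20.7
```

>>> step_arm([
  {"slide":[0,0,0],"rotation":[0,-0.08,0]},
  {"slide":[0,0,0],"rotation":[0,-0.1,0]},
  {"slide":[0,0,0],"rotation":[0,-0.1,0]},
  {"slide":[0,0,0],"rotation":[0,-0.1,0]},
  {"slide":[0,0,0],"rotation":[0,-0.1,0]},
  {"slide":[0,0,0],"rotation":[0,-0.08,0]},
  {"slide":[0,0,0],"rotation":[0,-0.05,0]},
  {"slide":[0,0,0],"rotation":[0,0,0]},
])

```text
time_s: 9.2
position: [0.5672, 0.1612, 0.3416]
tcp_rot: [-0.006, 0.955, -0.007, -0.296]
contact_force: [0.0, 0.1, -3.5]
finger_gap: 0.723
grip_force: 20.5
```

```bash
python3 - <<'E'
from fit import *
plan(*tcp_for([.002,0,.1])); print(read_state()["joints"])
E
```

```text
t 9.2 pos [0.5672 0.1612 0.3416] rotvec [-0.006 -0.011  0.003] slide before turn [ 1.364 -0.123  2.752] after turn [ 1.392 -0.144  2.737]
[-0.18287808  0.73919412 -0.15623248  1.06656466 -0.09854701  1.90813641
 -1.92030769]
```

>>> step_arm([
  {"slide":[0.4,-0.1,0.5],"rotation":[0,0,0]},
  {"slide":[0.5,-0.04,0.7],"rotation":[0,0,0]},
  {"slide":[0.45,0,0.7],"rotation":[0,0,0]},
  {"slide":[0.05,0,0.5],"rotation":[0,0,0]},
  {"slide":[0,0,0.3],"rotation":[0,0,0]},
  {"slide":[0,0,0],"rotation":[0,0,0]},
])

```text
time_s: 9.95
position: [0.5457, 0.1723, 0.1621]
tcp_rot: [-0.007, 0.955, -0.006, -0.295]
contact_force: [0.2, -0.8, -4.0]
finger_gap: 0.718
grip_force: 20.5
```

```bash
python3 - <<'E'
from fit import *
from rig import grab_frame
plan(*tcp_for([.002,0,.1])); print(read_state()["joints"])
f=grab_frame("scene"); np.savez("sc1.npz",**f)
g=grab_frame("top"); np.savez("tp1.npz",**g)
a=cv2.resize(f["pixels"][70:230,270:430],None,fx=2.5,fy=2.5); b=cv2.resize(g["pixels"][130:290,190:350],None,fx=2.5,fy=2.5)
cv2.imwrite("pics/pre.png",np.hstack([a,b])[:,:,::-1])
E
```

```text
t 9.95 pos [0.5457 0.1723 0.1621] rotvec [-0.008 -0.012  0.005] slide before turn [-0.028  0.035  0.079] after turn [-0.027  0.035  0.08 ]
[-0.1892006   0.85366543 -0.16459789  1.29200002 -0.07781628  1.56763246
 -1.89466095]
```

View pics/pre.png

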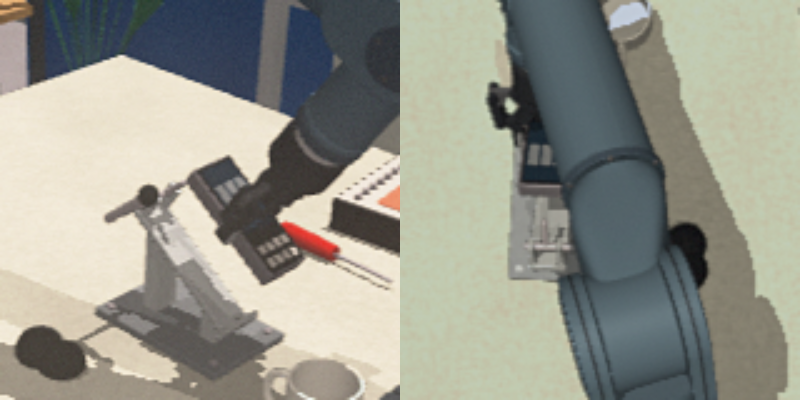

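The terminal is held parallel to the slope, about 100 mm off it, with the keypad end down. I'll measure its pose in the seat frame.

```bash
cat > pan.py <<'E'
from fit import *
def panel(file,lo,hi):
    f=dict(np.load(file)); w=cloud(f); l=(w-SEAT)@F
    m=np.nan_to_num((l[...,2]>lo)&(l[...,2]<hi)&(abs(l[...,0])<.11)&(abs(l[...,1])<.05)).astype(bool)
    p=l[m]; g=f["pixels"][m].astype(int).sum(1)
    A=np.c_[p[:,:2],np.ones(len(p))]; k=np.ones(len(p),bool)
    for _ in range(8):
        c=np.linalg.lstsq(A[k],p[k,2],rcond=None)[0]; r=p[:,2]-A@c; k=abs(r)<max(.003,1.5*np.median(abs(r[k])))
    print(file,len(p),k.sum(),"plane slopes deg",np.degrees(np.arctan(c[:2])),"z at 0",c[2],"x",np.percentile(p[k,0],[0,1,99,100]),"y",np.percentile(p[k,1],[0,2,98,100]))
    r=cv2.minAreaRect(p[k][:,:2].astype(np.float32)); print(r); kk=k&(g>400)
    if kk.any(): print("keys mean",p[kk].mean(0),kk.sum())
E
python3 - <<'E'
from pan import *
panel("sc1.npz",.09,.125)
E
```

```text
sc1.npz 917 572 plane slopes deg [-0.11443653 -2.26192729] z at 0 0.11657756999166838 x [-0.07392571 -0.07269419  0.07388234  0.07584434] y [-0.03170256 -0.02804757  0.0355308   0.04720607]
((0.0009638071060180664, 0.007873643189668655), (0.14995935559272766, 0.07857766002416611), 1.532811164855957)
keys mean [ 0.00447119 -0.0042241   0.11696648] 65
```

```bash
sed -i 's/(abs(l\[...,0\])<.11)/(abs(l[...,0])<.11)\&((l[...,0]<-.03)|(l[...,0]>.04))/' pan.py; python3 - <<'E'
from pan import *
panel("sc1.npz",.109,.123)
E
```

```text
sc1.npz 490 398 plane slopes deg [-0.11501057 -1.26974033] z at 0 0.11661330657325664 x [-0.07392571 -0.07342041  0.07414647  0.07528632] y [-0.03156438 -0.02804618  0.03108537  0.03526728]
((0.0004738271236419678, 0.0012819804251194), (0.06667983531951904, 0.14913460612297058), 89.32837677001953)
keys mean [-0.00776283 -0.00489709  0.11699383] 45
```

Panel centre is at about (0.5, 1, 105) mm in the seat frame, so it's nearly aligned. I'll trim it and lower.

>>> step_arm([
  {"slide":[-0.02,0,0.2],"rotation":[-0.006,-0.004,0]},
  {"slide":[-0.02,0,0.35],"rotation":[-0.006,0,0]},
  {"slide":[0,0,0.35],"rotation":[0,0,0]},
  {"slide":[0,0,0.25],"rotation":[0,0,0]},
  {"slide":[0,0,0.15],"rotation":[0,0,0]},
  {"slide":[0,0,0.1],"rotation":[0,0,0]},
  {"slide":[0,0,0],"rotation":[0,0,0]},
])

```text
time_s: 10.92
position: [0.4977, 0.1724, 0.0939]
tcp_rot: [-0.0, 0.955, -0.005, -0.296]
contact_force: [-0.4, 1.0, -3.3]
finger_gap: 0.718
grip_force: 20.5
```

```bash
python3 - <<'E'
from pan import *
from rig import grab_frame
plan(*tcp_for([.0025,0.003,.0])); print(read_state()["contact_force"])
f=grab_frame("scene"); np.savez("sc2.npz",**f); panel("sc2.npz",.018,.045)
E
```

```text
t 10.93 pos [0.4977 0.1724 0.0939] rotvec [ 0.005 -0.01   0.003] slide before turn [-0.037  0.073  0.356] after turn [-0.033  0.074  0.356]
[-0.42416205  1.02672238 -3.28672662]
sc2.npz 548 354 plane slopes deg [-0.30631475 -0.53859615] z at 0 0.03297496142138184 x [-0.07290319 -0.07229877  0.08760757  0.09585907] y [-0.03147857 -0.02902191  0.03175547  0.03368748]
((0.011487960815429688, 0.001184862107038498), (0.063807912170887, 0.1687832623720169), 89.25192260742188)
keys mean [-0.00305707 -0.01029286  0.0330025 ] 48
```

>>> step_arm([
  {"slide":[-0.02,0,0.1],"rotation":[0,-0.004,0]},
  {"slide":[0,0,0.1],"rotation":[0,0,0]},
  {"slide":[0,0,0.06],"rotation":[0,0,0]},
  {"slide":[0,0,0.03],"rotation":[0,0,0]},
  {"slide":[0,0,0],"rotation":[0,0,0]},
  {"slide":[0,0,0],"rotation":[0,0,0]},
])

```text
time_s: 11.72
position: [0.487, 0.1725, 0.0803]
tcp_rot: [-0.001, 0.955, -0.005, -0.298]
contact_force: [-0.2, -0.4, -3.5]
finger_gap: 0.723
grip_force: 20.5
```

>>> step_arm([
  {"slide":[0,0,0.02],"rotation":[0,0,0]},
  {"slide":[0,0,0],"rotation":[0,0,0]},
  {"slide":[0,0,0],"rotation":[0,0,0]},
])

```text
time_s: 12.1
position: [0.4861, 0.1725, 0.0793]
tcp_rot: [-0.0, 0.955, -0.005, -0.298]
contact_force: [-0.8, -0.5, -3.5]
finger_gap: 0.725
grip_force: 20.5
```

```bash
python3 - <<'E'
from pan import *
from rig import grab_frame
plan(*tcp_for([.0025,0.003,.0])); print(read_state()["contact_force"])
f=grab_frame("scene"); np.savez("sc2.npz",**f); panel("sc2.npz",.004,.025)
E
```

```text
t 12.1 pos [0.4861 0.1725 0.0793] rotvec [ 0.005 -0.006  0.003] slide before turn [-0.015  0.072  0.046] after turn [-0.015  0.073  0.045]
[-0.7842452  -0.52682769 -3.4572631 ]
sc2.npz 506 340 plane slopes deg [-0.01165546  0.26058874] z at 0 0.014795084663224364 x [-0.07217564 -0.07116416  0.08964247  0.10352481] y [-0.03143334 -0.02832658  0.0293858   0.03750268]
((0.015374064445495605, 0.0015971176326274872), (0.1753162443637848, 0.06796406954526901), 1.4643518924713135)
keys mean [ 0.00130598 -0.00874577  0.01443538] 45
```

>>> step_arm([
  {"slide":[0,0,0.02],"rotation":[0,0,0]},
  {"slide":[0,0,0],"rotation":[0,0,0]},
  {"slide":[0,0,0],"rotation":[0,0,0]},
])

```text
time_s: 12.52
position: [0.4854, 0.1725, 0.0783]
tcp_rot: [-0.0, 0.955, -0.005, -0.298]
contact_force: [0.5, 1.1, -3.0]
finger_gap: 0.723
grip_force: 20.5
```

>>> step_arm([
  {"slide":[0,0,0.015],"rotation":[0,0,0]},
  {"slide":[0,0,0],"rotation":[0,0,0]},
  {"slide":[0,0,0],"rotation":[0,0,0]},
])

```text
time_s: 12.9
position: [0.485, 0.1725, 0.0775]
tcp_rot: [-0.0, 0.955, -0.005, -0.298]
contact_force: [0.1, 1.2, -3.2]
finger_gap: 0.724
grip_force: 20.6
```

>>> step_arm([
  {"slide":[0,0,0.015],"rotation":[0,0,0]},
  {"slide":[0,0,0],"rotation":[0,0,0]},
  {"slide":[0,0,0],"rotation":[0,0,0]},
])

```text
time_s: 13.28
position: [0.485, 0.1725, 0.0775]
tcp_rot: [-0.001, 0.955, -0.005, -0.297]
contact_force: [2.0, -1.2, 5.6]
finger_gap: 0.729
grip_force: 21.4
```

>>> step_arm([
  {"slide":[0,0,0.01],"rotation":[0,0,0]},
  {"slide":[0,0,0],"rotation":[0,0,0]},
  {"slide":[0,0,0],"rotation":[0,0,0]},
])

```text
time_s: 13.65
position: [0.485, 0.1725, 0.0775]
tcp_rot: [-0.001, 0.955, -0.005, -0.297]
contact_force: [2.2, -1.1, 9.3]
finger_gap: 0.72
grip_force: 21.8
```

It's in contact, with about 12 N of load. I'll unload slightly and release slowly.

>>> step_arm([
  {"slide":[0,0,-0.014],"rotation":[0,0,0]},
  {"slide":[0,0,0],"rotation":[0,0,0]},
])

```text
time_s: 13.9
position: [0.4849, 0.1725, 0.0775]
tcp_rot: [-0.001, 0.955, -0.005, -0.298]
contact_force: [3.1, -1.1, 6.5]
finger_gap: 0.722
grip_force: 21.5
```

>>> step_arm([
  {"slide":[0,0,0],"rotation":[0,0,0]},
  {"slide":[0,0,0],"rotation":[0,0,0]},
  {"slide":[0,0,0],"rotation":[0,0,0]},
], claw=-0.5)

```text
time_s: 14.28
position: [0.4842, 0.1726, 0.0767]
tcp_rot: [-0.0, 0.955, -0.005, -0.298]
contact_force: [-0.5, -1.1, 0.2]
finger_gap: 0.751
grip_force: 0.0
```

>>> step_arm([
  {"slide":[0,0,0],"rotation":[0,0,0]},
  {"slide":[0,0,0],"rotation":[0,0,0]},
  {"slide":[0,0,0],"rotation":[0,0,0]},
  {"slide":[0,0,0],"rotation":[0,0,0]},
], claw=-0.75)

```text
time_s: 14.78
position: [0.4846, 0.1725, 0.077]
tcp_rot: [-0.0, 0.955, -0.005, -0.298]
contact_force: [-0.2, -0.4, 0.3]
finger_gap: 0.871
grip_force: 0.0
```

```bash
python3 - <<'E'
from pan import *
from rig import grab_frame
plan(*tcp_for([.0025,0.003,.0])); print(read_state()["contact_force"])
f=grab_frame("scene"); np.savez("sc2.npz",**f); panel("sc2.npz",.004,.020)
cv2.imwrite("pics/rel.png",cv2.resize(f["pixels"][90:230,270:410],None,fx=3.5,fy=3.5)[:,:,::-1])
E
```

```text
t 14.78 pos [0.4846 0.1725 0.077 ] rotvec [ 0.005 -0.006  0.003] slide before turn [-0.015  0.073 -0.   ] after turn [-0.015  0.073 -0.   ]
[-0.15194804 -0.40500167  0.2781029 ]
sc2.npz 476 353 plane slopes deg [-0.04774528 -1.06111965] z at 0 0.01233580249365452 x [-0.07715733 -0.07581999  0.07971883  0.09256971] y [-0.0314376  -0.02830935  0.03152454  0.03442037]
((0.007705263793468475, 0.0014941766858100891), (0.06569205224514008, 0.1697767972946167), 89.91893768310547)
keys mean [-0.02536235 -0.01207313  0.01229741] 38
```

View pics/rel.png

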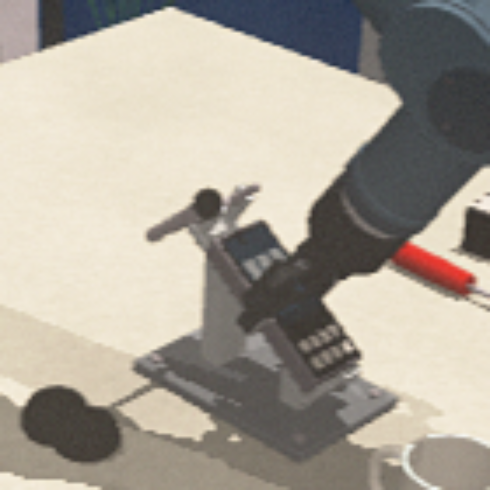

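The terminal slid down against the lip and is seated and free, and the clamp is still open. I'll back straight out along the tool axis.

>>> step_arm([
  {"slide":[0,0,-0.15],"rotation":[0,0,0]},
  {"slide":[0,0,-0.3],"rotation":[0,0,0]},
  {"slide":[0,0,-0.5],"rotation":[0,0,0]},
  {"slide":[0,0,-0.6],"rotation":[0,0,0]},
  {"slide":[0,0,-0.6],"rotation":[0,0,0]},
  {"slide":[0,0,-0.5],"rotation":[0,0,0]},
  {"slide":[0,0,-0.3],"rotation":[0,0,0]},
  {"slide":[0,0,0],"rotation":[0,0,0]},
])

```text
time_s: 15.82
position: [0.5864, 0.1719, 0.2238]
tcp_rot: [-0.001, 0.955, -0.005, -0.296]
contact_force: [0.0, -0.3, -0.9]
finger_gap: 0.874
grip_force: 0.0
```

>>> step_arm([
  {"slide":[0,0,0],"rotation":[0,0.08,0]},
  {"slide":[0,0,-0.3],"rotation":[0,0.1,0]},
  {"slide":[0,0,-0.3],"rotation":[0,0.1,0]},
  {"slide":[0,0,-0.3],"rotation":[0,0.1,0]},
  {"slide":[0,0,-0.3],"rotation":[0,0.1,0]},
  {"slide":[0,0,-0.3],"rotation":[0,0.08,0]},
  {"slide":[0,0,0],"rotation":[0,0.05,0]},
  {"slide":[0,0,0],"rotation":[0,0,0]},
], claw=1)

```text
time_s: 16.82
position: [0.6122, 0.1718, 0.307]
tcp_rot: [0.001, 1.0, -0.005, 0.002]
contact_force: [-0.1, -0.7, 0.3]
finger_gap: -0.001
grip_force: 0.0
```

```bash
python3 - <<'E'
from pan import *
from rig import grab_frame
f=grab_frame("scene"); np.savez("sc3.npz",**f); panel("sc3.npz",.004,.020)
w=cloud(f);g=f["pixels"].astype(int).sum(2)
m=(g<200)&(w[...,2]>.15)&(w[...,2]<.25)&(w[...,0]>.3)&(w[...,0]<.53)&(w[...,1]>.06)&(w[...,1]<.12);k=np.median(w[m],0);print("knob",m.sum(),k,w[m].max(0))
h=SEAT+F@[.096,.092,.019];print("hinge",h)
for a in(1.4,1.2,1,.8,.6,.4,.2,.1,0): print(a,np.round(h+F@(np.array([-np.cos(a),0,np.sin(a)])*.08)+[0,0,.012],4))
plan([.486,.082,.29],tool(YAW))
E
```

```text
sc3.npz 469 366 plane slopes deg [ 0.68902117 -0.39229616] z at 0 0.012458815067285016 x [-0.07698428 -0.07571077  0.08831452  0.09174185] y [-0.03090524 -0.02847073  0.03155445  0.03389089]
((0.007432594895362854, 0.0014587398618459702), (0.1689821034669876, 0.06417057663202286), 0.3296043574810028)
keys mean [-0.03497196 -0.00674859  0.01214538] 84
knob 34 [0.49391896 0.07742801 0.22225785] [0.50234614 0.085962   0.22842253]
hinge [0.42582264 0.08307537 0.16562723]
1.4 [0.4822 0.0822 0.2344]
1.2 [0.4923 0.082  0.2221]
1 [0.4998 0.0819 0.208 ]
0.8 [0.5044 0.0818 0.1927]
0.6 [0.5058 0.0818 0.1768]
0.4 [0.504  0.0818 0.1609]
0.2 [0.4992 0.0819 0.1457]
0.1 [0.4956 0.082  0.1385]
0 [0.4913 0.082  0.1317]
t 16.88 pos [0.6126 0.1716 0.3066] rotvec [ 0.003 -0.003  0.006] slide before turn [-2.096  1.513  0.273] after turn [-2.086  1.527  0.276]
```

>>> step_arm([
  {"slide":[-0.5,0.35,0],"rotation":[0,0,0]},
  {"slide":[-0.7,0.5,0],"rotation":[0,0,0]},
  {"slide":[-0.6,0.45,0],"rotation":[0,0,0]},
  {"slide":[-0.25,0.22,0],"rotation":[0,0,0]},
  {"slide":[0,0,0.3],"rotation":[0,0,0]},
  {"slide":[0,0,0.3],"rotation":[0,0,0]},
  {"slide":[0,0,0],"rotation":[0,0,0]},
])

```text
time_s: 17.75
position: [0.4889, 0.0812, 0.269]
tcp_rot: [0.001, 1.0, -0.005, 0.0]
contact_force: [-1.5, -0.1, -0.1]
finger_gap: -0.004
grip_force: 0.0
```

```bash
python3 - <<'E'
from pan import *
from rig import grab_frame
plan([.492,.082,.235],tool(YAW))
f=grab_frame("scene");cv2.imwrite("pics/knob.png",cv2.resize(f["pixels"][90:230,270:410],None,fx=3.5,fy=3.5)[:,:,::-1])
E
```

```text
t 17.75 pos [0.4889 0.0812 0.269 ] rotvec [ 0.003 -0.001  0.005] slide before turn [ 0.052 -0.015  0.566] after turn [ 0.052 -0.014  0.566]
```

View pics/knob.png

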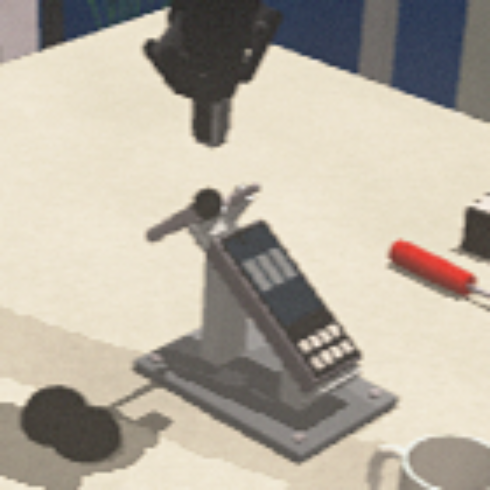

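The terminal is seated against the lip, centred, and the clamp is open. The shut fingers are over the knob, so I'll push down along its arc.

>>> step_arm([
  {"slide":[0.08,0,0.3],"rotation":[0,0,0]},
  {"slide":[0,0,0.25],"rotation":[0,0,0]},
  {"slide":[0.03,0,0.15],"rotation":[0,0,0]},
  {"slide":[0.03,0,0.15],"rotation":[0,0,0]},
  {"slide":[0.05,0,0.15],"rotation":[0,0,0]},
  {"slide":[0.05,0,0.15],"rotation":[0,0,0]},
])

```text
time_s: 18.55
position: [0.5071, 0.0816, 0.2028]
tcp_rot: [0.001, 1.0, -0.005, 0.005]
contact_force: [1.6, -0.4, 2.6]
finger_gap: -0.002
grip_force: 1.5
```

>>> step_arm([
  {"slide":[0.02,0,0.15],"rotation":[0,0,0]},
  {"slide":[0.02,0,0.15],"rotation":[0,0,0]},
  {"slide":[0,0,0.15],"rotation":[0,0,0]},
  {"slide":[0,0,0.15],"rotation":[0,0,0]},
  {"slide":[-0.03,0,0.15],"rotation":[0,0,0]},
  {"slide":[0,0,0],"rotation":[0,0,0]},
])

```text
time_s: 19.3
position: [0.504, 0.081, 0.1556]
tcp_rot: [0.001, 1.0, -0.005, 0.001]
contact_force: [0.7, -0.1, -0.9]
finger_gap: -0.003
grip_force: 0.0
```

>>> step_arm([
  {"slide":[-0.04,0,0.1],"rotation":[0,0,0]},
  {"slide":[-0.04,0,0.1],"rotation":[0,0,0]},
  {"slide":[-0.04,0,0.08],"rotation":[0,0,0]},
  {"slide":[-0.03,0,0.06],"rotation":[0,0,0]},
  {"slide":[0,0,0.03],"rotation":[0,0,0]},
  {"slide":[0,0,0],"rotation":[0,0,0]},
])

```text
time_s: 20.05
position: [0.4959, 0.0813, 0.1341]
tcp_rot: [0.001, 1.0, -0.005, 0.002]
contact_force: [-0.4, -0.5, 0.4]
finger_gap: 0.004
grip_force: 0.0
```

>>> step_arm([
  {"slide":[0,0,0.03],"rotation":[0,0,0]},
  {"slide":[0,0,0.03],"rotation":[0,0,0]},
  {"slide":[0,0,0],"rotation":[0,0,0]},
])

```text
time_s: 20.42
position: [0.4962, 0.0813, 0.1311]
tcp_rot: [0.001, 1.0, -0.005, 0.002]
contact_force: [-3.7, -0.0, 8.7]
finger_gap: 0.001
grip_force: 4.2
```

>>> step_arm([
  {"slide":[0,0,0.03],"rotation":[0,0,0]},
  {"slide":[0,0,0],"rotation":[0,0,0]},
])

```text
time_s: 20.68
position: [0.4963, 0.0814, 0.1306]
tcp_rot: [0.001, 1.0, -0.005, 0.002]
contact_force: [-8.5, -0.4, 22.8]
finger_gap: -0.001
grip_force: 11.5
```

```bash
python3 - <<'E'
from pan import *
from rig import grab_frame
f=grab_frame("scene");cv2.imwrite("pics/shut.png",cv2.resize(f["pixels"][90:230,270:410],None,fx=3.5,fy=3.5)[:,:,::-1])
E
```

```text
(no output)
```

View pics/shut.png

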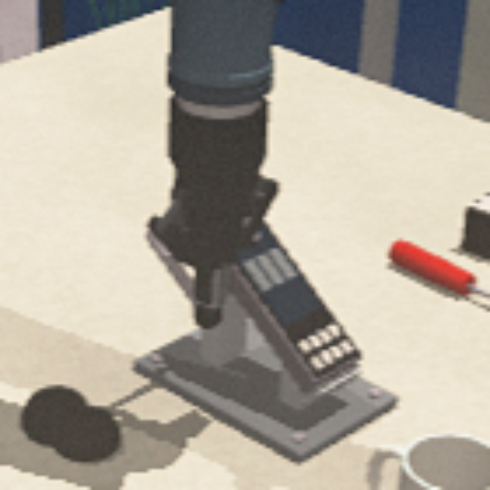

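The tip stalled at z = 0.1306 with 23 N, so the handle is at its stop, lying along the slope. I'll retreat up and check.

>>> step_arm([
  {"slide":[0,0,-0.1],"rotation":[0,0,0]},
  {"slide":[0,0,-0.4],"rotation":[0,0,0]},
  {"slide":[0,0,-0.8],"rotation":[0,0,0]},
  {"slide":[0,0,-0.8],"rotation":[0,0,0]},
  {"slide":[0,0,-0.6],"rotation":[0,0,0]},
  {"slide":[0,0,-0.2],"rotation":[0,0,0]},
  {"slide":[0,0,0],"rotation":[0,0,0]},
  {"slide":[0,0,0],"rotation":[0,0,0]},
])

```text
time_s: 21.72
position: [0.4948, 0.0814, 0.3013]
tcp_rot: [0.001, 1.0, -0.005, 0.001]
contact_force: [0.0, 1.1, -0.5]
finger_gap: 0.002
grip_force: 0.0
```

```bash
python3 - <<'E'
from pan import *
from rig import grab_frame
f=grab_frame("scene"); np.savez("sc4.npz",**f); panel("sc4.npz",.004,.018)
w=cloud(f);g=f["pixels"].astype(int).sum(2)
m=(g<200)&(w[...,2]>.09)&(w[...,2]<.25)&(w[...,0]>.45)&(w[...,0]<.53)&(w[...,1]>.06)&(w[...,1]<.11);print("knob",m.sum(),np.median(w[m],0),w[m].max(0))
cv2.imwrite("pics/end.png",cv2.resize(f["pixels"][90:230,270:410],None,fx=3.5,fy=3.5)[:,:,::-1])
E
```

```text
sc4.npz 447 333 plane slopes deg [ 0.23642047 -0.27659163] z at 0 0.012362665433502664 x [-0.07616024 -0.07565898  0.08964305  0.10278441] y [-0.03064374 -0.02714337  0.0319391   0.03514667]
((0.013215310871601105, 0.0016607120633125305), (0.06544484198093414, 0.17880497872829437), 89.40013885498047)
keys mean [-0.03672214 -0.00465447  0.01266043] 83
knob 34 [0.49802415 0.07732716 0.12319293] [0.50386032 0.08726615 0.13126877]
```

View pics/end.png

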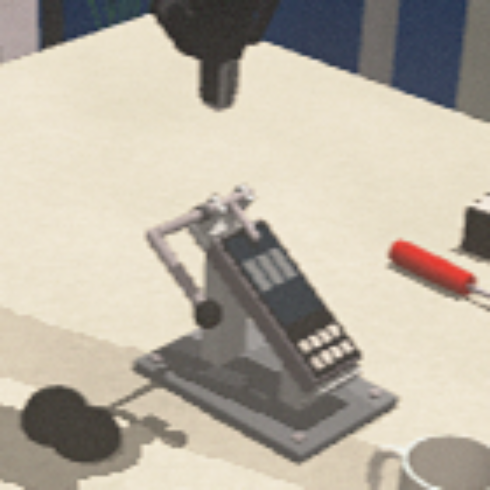

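The clamp is shut, with its finger over the terminal's upper end and the knob top at z = 0.131. The terminal is seated and the robot is clear of everything.

```bash
python3 -c "
from rig import *
print(hand_in())"
```

```text
the job is handed in; nothing more can be done
None
```

The terminal is docked screen out, keypad end down against the lip and centred, with the clamp pushed to its stop and the job handed in; the grip briefly read 44.7 N while closing (over your 40 N, under the 55 N fail limit), and it was carried at about 20 N.

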